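# Stack a hip liner set in the press nest under the cure lamp

## Task

Swing the cure lamp on its hinged arm well clear of the press nest, far enough round to reach or come close to its outer stop. Then stack the set squarely between the nest's four posts, in this order: the white nylon hip liner (mouth up) on the nest floor, every amber resin spacer disc that lies on the counter flat on top of it, and last the steel pressure disc with its knob up. Finally swing the lamp back over the finished stack to its inner stop, and leave the finger bones, sieve cup and scoop where they are.

Things in the scene. Friction and masses are not known exactly. Their poses are not given: they have to be found in the camera images.
- pocket (a point): centre of the press nest's floor, 12 mm above the counter; z up, x and y along the base plate's edges. Four upright round steel posts (12 mm thick, rounded tops) stand at (+-26.9, +-26.9) mm from it and rise 90 mm above the floor: a round pocket 64 mm across for the 60 mm parts, with 41 mm gaps between posts towards +-x and +-y that let fingers through
- station: fixed dark steel base plate, 120 x 300 x 12 mm, that carries the nest and the lamp's pillar; same axes as pocket. Origin: on the counter right under pocket; the plate reaches 60 mm to either side along x, from -65 to +235 mm along y. The pillar (48 mm across at the foot, 24 mm above) stands at (0, +170) mm
- lamp_arm (a joint): angle of the hinged lamp arm about the upright pillar: 0 = inner stop, lamp head centred right over the nest; 1.3 = outer stop, clear on the side away from the robot (counter-clockwise seen from above). The hinge has a little friction (about 1 N at the handle) and stays where it is left
- lamp_handle (a point): point on the axis of the black upright handle post (18 mm across, 55 mm tall) on top of the white round lamp head, 15 mm below the handle's top, 240 mm above the counter. The head is 90 mm across, its underside 169 mm and its top 200 mm above the counter. It moves with the arm, 170 mm from the hinge axis
- lamp_hinge (a point): point on the arm's upright hinge axis, at the height of lamp_handle (240 mm); the hinge boss is 40 mm across and ends 208 mm above the counter
- liner: loose white nylon hip liner: an open round cup, 60 mm across outside, 44 mm tall, wall 5 mm, cavity 50 mm across, foot tapering to 48 mm over the lowest 10 mm. Stands mouth up. Origin: centre of its underside; z axis out of the mouth. 60 to 130 g
- disc: loose steel pressure disc 60 mm across, 12 mm thick, with a black upright knob in the middle, 22 mm across and 26 mm tall (38 mm overall). Lies knob up. Origin: centre of its underside; z axis through the knob. 180 to 290 g
- spacer1: loose amber resin spacer, a plain solid disc 60 mm across and 10 mm thick (two to four of these are on the counter, lying flat; absent ones read None). Origin: its centre; z axis: the disc's axis (either face may be up). About 35 g
- spacer2: loose amber resin spacer, a plain solid disc 60 mm across and 10 mm thick (two to four of these are on the counter, lying flat; absent ones read None). Origin: its centre; z axis: the disc's axis (either face may be up). About 35 g
- spacer3: loose amber resin spacer, a plain solid disc 60 mm across and 10 mm thick (two to four of these are on the counter, lying flat; absent ones read None). Origin: its centre; z axis: the disc's axis (either face may be up). About 35 g
- spacer4: loose amber resin spacer, a plain solid disc 60 mm across and 10 mm thick (two to four of these are on the counter, lying flat; absent ones read None). Origin: its centre; z axis: the disc's axis (either face may be up). About 35 g
- bone1: bystander: amber resin finger bone prototype, 93 mm long along its x axis, 20 mm high; origin under its middle. To be left alone
- bone2: bystander: second amber resin finger bone, like the first. To be left alone
- sieve_cup: bystander: clear polycarbonate sieve cup, 84 mm across, 75 mm high; origin under its centre. To be left alone
- scoop: bystander: copper-tone measuring scoop, bowl 64 mm across and 30 mm high over the origin, flat handle reaching 128 mm towards its -x. To be left alone
Mind the look-alikes: they are no part of the job. Leave any purple or turquoise look-alike of the spacer2 alone.

How it is judged:
By the outcome, as a careful person would: the job done as asked, in the order asked, and still so for the second after the job is handed in, with the robot touching nothing.
Of spacer1, spacer2, spacer3, spacer4 only 2 to 4 are there at a start; the rules pass over those that are not, and their reading is None.
At some moment in a run one of liner, disc, spacer1, spacer2, spacer3, spacer4 may be knocked a few centimetres aside while the robot is not near it.
It also fails if it takes over 210 s, if anything falls off the work surface, if the arm or the gripper's body presses on something with over 40 N, if the wrist force passes 120 N, or if a joint passes its speed limit or range.

## Robot

A 7-joint arm with a two-finger parallel gripper is mounted at the origin on the work surface. World frame = base frame: x ahead of the robot, y to its left, z up, the work surface at z = 0. Lengths are in m, angles in rad, forces in N, time in s.
With the tool pointing down it reaches from about 0.35 to 0.9 m from the base axis. Payload 19.9 kg.
Tool frame: the origin (TCP) lies between the finger pads; the fingertips stand 19 mm ahead of it and the grasp point (between the pads) is the TCP; z points along the fingers, y is the line along which they close (so a half turn about z gives the same grasp; the last joint's range is limited). The gripper opens to 94 mm and grips with 3 to 60 N. Pads are 16 mm wide; open, the fingers measure 119 mm over their backs; the gripper's body (75 mm by 177 mm) begins 78 mm behind the grasp point.
Start: joints at [-1.254, 0.417, -0.01, 1.614, 0.005, 1.111, -0.053], TCP at [0.219, 0.585, 0.224] pointing down, gripper open.
Joint ranges: [-2.81, 2.81], [-0.39, 2.02], [-1.27, 1.25], [0.06, 2.57], [-1.19, 4.33], [0.19, 2], [-2.82, 2.82]. Speed limits (rad/s): [1.89, 1.89, 2.39, 2.39, 3.01, 3.01, 3.01].

## Interface

Orientations are given as a 3x3 rotation matrix whose columns are the frame's x, y, z axes.
In Python, from rig import robot gives the robot as it stands. Calls block until the motion is done:
- robot.move_ptp(position, orientation): joint-space move of the TCP to a pose.
- robot.move_linear(position, velocity=0.15, frame=None, threshold=None): straight line of the TCP; frame=None keeps the orientation; velocity is the mean speed in m/s. With threshold (N) it stops when the force on the tool has changed by that much, and returns True; else False.
- robot.goto_joints(angles): joint-space move.
- robot.gripper_to(opening): finger opening in m; the grip force is fixed at half the most; returns when the fingers have stopped.
- robot.pause(seconds).
- robot.ik(position, orientation): joint angles nearest the present ones, or None.
- robot.get_state(): the state.
- robot.grab_frame(name): name is "scene" or "top" or "wrist"; returns the picture (480x640x3 uint8, red, green, blue); there is no depth.
- robot.camera_info(name): a dict with "fx", "fy", "cx", "cy" (pixels), "rvec" (rotation vector, rad) and "tvec" (3), from world to camera coordinates, as OpenCV has them. Camera axes: x right, y down, z forward; pixel columns grow to the right and rows downward; lengths in m; the calibration is good to about 2 mm. A picture is of the moment at which its call begins: read the wrist's pose just before it. camera_info takes no time and is no camera call; for the wrist camera it gives the pose at the moment of the call.
A pose or a line that the arm cannot do raises robot.PlanningError and nothing moves.
- robot.sign_off(): hands the job in; it is judged then, once.
The state is a dict: "time": time; "qpos": joint angles; "joint_vel": joint speeds; "effort": joint torques, N m; "ee_pos": TCP position; "tool_rot": TCP orientation; "force": force on the tool from outside, world axes, zero at the start; "moment": the same for the moment, N m; "opening": finger opening in m; "grasp_force": force on a finger pad.
Only numpy, scipy, OpenCV 4.12 (cv2) and the standard library are available. Lean on these libraries where they do the work, as an engineer would, in place of code of your own. Each camera call takes 0.05 s, during which the arm holds its last target. There are 200 camera calls.

## Working session

There is one attempt and no reset: what is moved stays moved. The work goes in short steps, each a Python script; the robot and the scene stay as the last script left them, time stands still between calls to the robot, and variables do not carry over. Pictures are saved under pics/ and viewed, at most 14 in all, crops included, and the job is handed in when it is done.

```bash
ls; mkdir -p pics; python3 - <<'E'
from rig import robot
import cv2
for n in ["scene","top","wrist"]:
    im=robot.grab_frame(n); cv2.imwrite(f"pics/{n}0.png",im[:,:,::-1]); c=robot.camera_info(n); print(n,c)
print(robot.get_state())
E
```

```text
pics
scene {'fx': 554.8731599322299, 'fy': 554.8731599322299, 'cx': 325.8693789847605, 'cy': 239.24342047825434, 'rvec': array([ 1.55601326,  2.3037729 , -0.61824504]), 'tvec': array([ 0.196327  , -0.35749936,  1.72847543])}
top {'fx': 438.6208917015928, 'fy': 438.6208917015928, 'cx': 323.2219212881107, 'cy': 245.62578192305742, 'rvec': array([ 2.12597336, -2.10438714,  0.21263255]), 'tvec': array([-0.01513763,  0.54937648,  1.06236681])}
wrist {'fx': 338.956148803182, 'fy': 338.956148803182, 'cx': 319.58975961255754, 'cy': 245.133854707116, 'rvec': array([-2.3816419 , -1.65177598, -0.23496999]), 'tvec': array([-0.62418002, -0.02883881,  0.39190853])}
{'time': 0.15, 'qpos': array([-1.25449313,  0.41788248, -0.0103507 ,  1.61396915,  0.00469737,
        1.11074026, -0.05299914]), 'joint_vel': array([ 2.79606147e-05,  3.62337068e-04, -1.44304708e-03, -2.72141582e-03,
       -6.11315456e-04, -6.20116444e-05,  5.65174023e-04]), 'effort': array([ 7.58656261e-04, -8.51539564e+01,  6.38613459e-01, -4.26132989e+01,
       -4.88870800e-02,  1.72363833e-02,  1.56376886e-04]), 'ee_pos': array([0.2187747 , 0.5851847 , 0.22396835]), 'tool_rot': array([[-9.36686199e-01,  3.50169791e-01, -2.86433637e-04],
       [ 3.50169903e-01,  9.36685737e-01, -9.31994245e-04],
       [-5.80579273e-05, -9.73286586e-04, -9.99999525e-01]]), 'force': array([-0.12529761, -0.42406079,  0.7126124 ]), 'moment': array([-0.04419224,  0.0123124 , -0.00395799]), 'grasp_force': 0.0, 'opening': 0.09420762895779738}
```

View pics/top0.png

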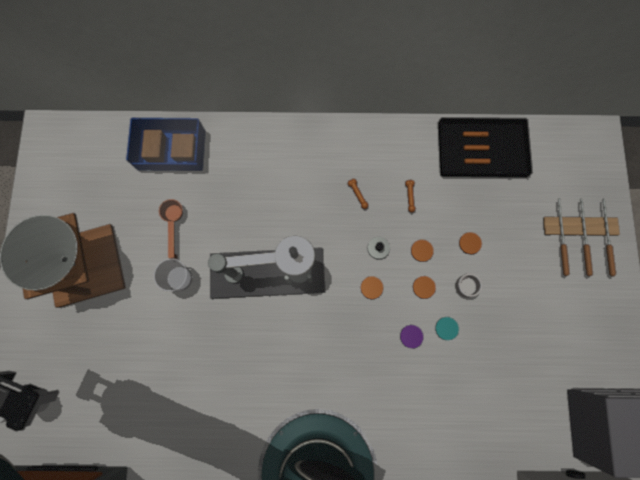

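View pics/scene0.png

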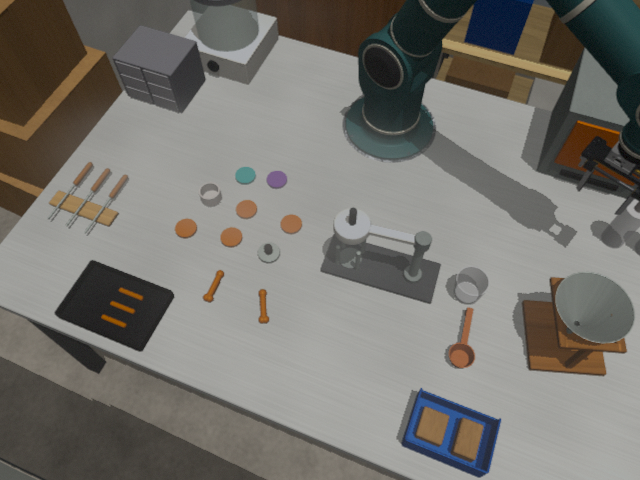

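Four amber spacers are at top pixels (423,251), (470,243), (372,288) and (424,287). The liner is at (468,286) and the disc at (378,248). The look-alikes are at (411,336) purple and (447,328) turquoise. The plate spans x 210–325, with the lamp head at (295,257).

```bash
cat > h.py <<'E'
import numpy as np, cv2
from rig import robot
def cast(c,uv,z):
    R=cv2.Rodrigues(np.array(c['rvec']))[0]; o=-R.T@c['tvec']
    d=R.T@np.array([(uv[0]-c['cx'])/c['fx'],(uv[1]-c['cy'])/c['fy'],1.])
    return o+d*(z-o[2])/d[2]
def ray(c,uv):
    R=cv2.Rodrigues(np.array(c['rvec']))[0]; o=-R.T@c['tvec']
    d=R.T@np.array([(uv[0]-c['cx'])/c['fx'],(uv[1]-c['cy'])/c['fy'],1.]); return o,d/np.linalg.norm(d)
def proj(c,p):
    return cv2.projectPoints(np.array(p,float).reshape(-1,3),c['rvec'],c['tvec'],np.array([[c['fx'],0,c['cx']],[0,c['fy'],c['cy']],[0,0,1.]]),None)[0].reshape(-1,2)
def circles(c,mask,z,rmin=.02,rmax=.045):
    """blobs cast to plane z: centre and radius of enclosing circle, metric"""
    out=[]
    for k in cv2.findContours(mask,cv2.RETR_EXTERNAL,cv2.CHAIN_APPROX_NONE)[0]:
        if len(k)<15: continue
        P=np.array([cast(c,p[0],z)[:2] for p in k],np.float32)
        (x,y),r=cv2.minEnclosingCircle(P)
        a=cv2.contourArea(P)
        if rmin<r<rmax and a>.7*np.pi*r*r:
            m=cv2.moments(P); out.append((m['m10']/m['m00'],m['m01']/m['m00'],r,np.sqrt(a/np.pi)))
    return np.array(out)
def amber(im):
    h=cv2.cvtColor(im,cv2.COLOR_RGB2HSV); return cv2.inRange(h,(5,130,60),(22,255,255))
def grey(im,lo):
    h=cv2.cvtColor(im,cv2.COLOR_RGB2HSV); return cv2.inRange(h,(0,0,lo),(180,60,255))
E
python3 - <<'E'
from h import *
np.set_printoptions(precision=4,suppress=True)
im=cv2.imread('pics/top0.png')[:,:,::-1].copy(); c=robot.camera_info('top')
print('amber',circles(c,amber(im),.010))
for n,u,z in [('liner',(468,286),.044),('disc',(378,248),.012)]: print(n,cast(c,u,z))
# plate
g=cv2.cvtColor(im,cv2.COLOR_RGB2GRAY); print(g[290,215:320:15],g[310,260],g[257,340])
m=(g<95).astype(np.uint8)*255; m[:235]=0;m[305:]=0;m[:,:205]=0;m[:,330:]=0
P=np.array([cast(c,(u,v),.012)[:2] for v,u in zip(*np.nonzero(m))],np.float32)
print('plate',cv2.minAreaRect(P))
cv2.imwrite('pics/crop1.png',cv2.resize(im[220:320,190:510][:,:,::-1],None,fx=2.5,fy=2.5,interpolation=cv2.INTER_CUBIC))
E
```

```text
amber [[ 0.4517 -0.2724  0.0282  0.0266]
 [ 0.4492 -0.1361  0.0282  0.0267]
 [ 0.549  -0.2707  0.0283  0.0269]
 [ 0.5703 -0.3994  0.0284  0.0271]]
liner [ 0.4514 -0.3765  0.044 ]
disc [ 0.5534 -0.1545  0.012 ]
[66 67 35 70 75 75 46] 139 141
plate ((0.4870446026325226, 0.13075929880142212), (0.12727533280849457, 0.3112519681453705), 3.124926805496216)
```

View pics/crop1.png

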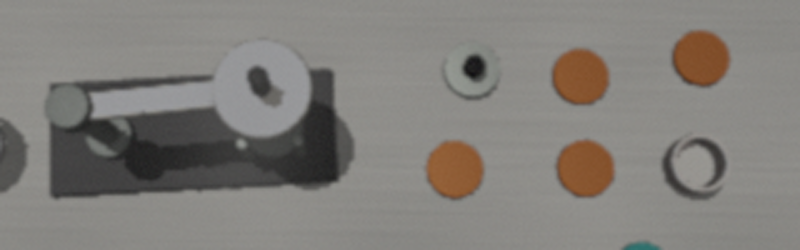

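The crop shows plate corners at (50,84), (333,70), (337,181) and (52,196). The lamp head circle is centred at (262,89) and the boss at (68,106), all in crop pixels.

```bash
python3 - <<'E'
from h import *
np.set_printoptions(precision=4,suppress=True)
c=robot.camera_info('top')
f=lambda u:(u[0]/2.5+190-.3,u[1]/2.5+220-.3)
C=np.array([cast(c,f(u),.012)[:2] for u in [(50,84),(333,70),(337,181),(52,196)]]);print(C)
print('sides',[np.linalg.norm(C[i]-C[(i+1)%4]) for i in range(4)])
d=(C[0]-C[1]+C[3]-C[2]);d/=np.linalg.norm(d);th=np.arctan2(-d[0],d[1]);print('th',th) # plate y axis
R=np.array([[np.cos(th),-np.sin(th)],[np.sin(th),np.cos(th)]])
cen=C.mean(0);pk=cen-R@[0,.085];print('pocket',pk,'hinge',pk+R@[0,.17])
hd=cast(c,f((262,89)),.200);bs=cast(c,f((68,106)),.208);print('head',hd,'boss',bs,np.linalg.norm((hd-bs)[:2]))
# scene check
cs=robot.camera_info('scene')
print(proj(cs,[[*pk,.255],[*hd[:2],.255],[*(pk+R@[0,.17]),.208],*[[*p,.012] for p in C]]))
s=robot.get_state()
for a in np.arange(-np.pi,np.pi,.4):
    Rt=np.array([[np.cos(a),np.sin(a),0],[np.sin(a),-np.cos(a),0],[0,0,-1]])
    q=robot.ik([*hd[:2],.3],Rt); 
    print(a,q)
E
```

```text
[[ 0.5346  0.29  ]
 [ 0.5528 -0.0087]
 [ 0.4354 -0.014 ]
 [ 0.4169  0.2807]]
sides [np.float64(0.2992251320802643), np.float64(0.11748332194134743), np.float64(0.2952567629862934), np.float64(0.11811322405953986)]
th 0.06167180860936472
pocket [0.4901 0.0522] hinge [0.4797 0.2218]
head [0.4976 0.0532 0.2   ] boss [0.4794 0.2212 0.208 ] 0.16899066545836675
[[353.1565 206.2906]
 [352.4456 208.9784]
 [422.5544 236.9399]
 [430.2024 301.659 ]
 [319.1042 268.5001]
 [333.5358 232.3719]
 [439.4684 262.503 ]]
-3.141592653589793 [-0.5736  0.1272  0.4472  1.8338 -0.059   1.1936  1.4631]
-2.741592653589793 [-0.5302  0.1257  0.3989  1.8326 -0.0524  1.1936  1.856 ]
-2.3415926535897933 [-0.4945  0.1247  0.3593  1.8315 -0.0471  1.1936  2.2504]
-1.9415926535897934 [-0.4515  0.1238  0.3117  1.8303 -0.0407  1.1937  2.6438]
-1.5415926535897935 [ 0.7643  0.2586 -1.0844  1.7955  0.242   1.2325  2.783 ]
-1.1415926535897936 [-1.1102  0.2073  1.0865  1.8463 -0.1963  1.2043 -2.6739]
-0.7415926535897936 [-1.1102  0.2073  1.0865  1.8463 -0.1963  1.2043 -2.2739]
-0.34159265358979374 [-0.8156  0.144   0.7217  1.8402 -0.1021  1.1948 -1.9738]
0.05840734641020617 [-0.849   0.1479  0.7606  1.841  -0.1094  1.1952 -1.566 ]
0.4584073464102061 [-0.7903  0.1414  0.6925  1.8396 -0.0969  1.1945 -1.1795]
0.858407346410206 [-0.7522  0.1379  0.6487  1.8386 -0.0894  1.1942 -0.7875]
1.2584073464102055 [-0.7305  0.1361  0.6239  1.8381 -0.0854  1.1941 -0.3919]
1.6584073464102058 [-0.6998  0.1339  0.589   1.8373 -0.0798  1.1939  0.0022]
2.058407346410206 [-0.6681  0.1318  0.5532  1.8364 -0.0744  1.1938  0.3963]
2.4584073464102056 [-0.6354  0.13    0.5165  1.8355 -0.0689  1.1937  0.7904]
2.858407346410205 [-0.6019  0.1284  0.4788  1.8346 -0.0635  1.1936  1.1846]
```

```bash
cat >> h.py <<'E'
TH=.0617; HINGE=np.array([.4796,.2215])
def Rt(a): return np.array([[np.cos(a),np.sin(a),0],[np.sin(a),-np.cos(a),0],[0,0,-1]])
def arc(ang): p=TH+ang; return [*(HINGE+.17*np.array([np.sin(p),-np.cos(p)])),.240], Rt(p+np.pi/2)
E
python3 - <<'E'
from h import *
np.set_printoptions(precision=4,suppress=True)
p,R=arc(.03)
robot.move_ptp([p[0],p[1],.34],R)
robot.gripper_to(.06)
print(robot.move_linear(p,.1,threshold=8))
robot.gripper_to(.0215); s=robot.get_state(); print(s['opening'],s['grasp_force'],s['force'],s['ee_pos'],s['time'])
for a in np.arange(.13,1.34,.13):
    p,R=arc(a); hit=robot.move_linear(p,.12,frame=R,threshold=12)
    s=robot.get_state(); print(a,hit,s['ee_pos'],s['force'])
    if hit: break
robot.gripper_to(.06)
e=robot.get_state()['ee_pos']; robot.move_linear([e[0],e[1],.36],.2)
robot.move_ptp([.35,-.12,.36],Rt(np.pi/2)); print(robot.get_state()['time'])
im=robot.grab_frame('top'); cv2.imwrite('pics/top1.png',im[:,:,::-1])
cv2.imwrite('pics/scene1.png',robot.grab_frame('scene')[:,:,::-1])
cv2.imwrite('pics/crop2.png',cv2.resize(im[170:320,190:510][:,:,::-1],None,fx=2.5,fy=2.5,interpolation=cv2.INTER_CUBIC))
E
```

```text
False
0.021826428858082565 0.3628750517964363 [1.3768 0.5628 0.5633] [0.4952 0.0522 0.2401] 4.95
0.13 False [0.512  0.0545 0.2398] [-0.0333  0.8809  0.4734]
0.26 False [0.5328 0.0599 0.2398] [0.963  1.4668 0.1217]
0.39 False [0.5531 0.0682 0.2399] [ 0.3142 -0.213  -0.0856]
0.52 False [0.5723 0.079  0.2399] [ 0.2853  0.934  -0.1121]
0.65 False [0.5899 0.0922 0.2399] [ 0.1001  0.0221 -0.2261]
0.78 False [0.6058 0.1076 0.2399] [-1.3031  0.4071  0.3034]
0.91 False [0.6195 0.125  0.2399] [ 0.0008 -0.1993 -0.4556]
1.04 False [0.6308 0.1439 0.2399] [ 0.0166 -0.0059 -0.1481]
1.17 False [0.6396 0.1642 0.2399] [ 0.4315  0.7555 -1.216 ]
1.2999999999999998 False [0.6457 0.1854 0.24  ] [ 0.3067 -0.1515 -0.3585]
11.3167
```

View pics/crop2.png

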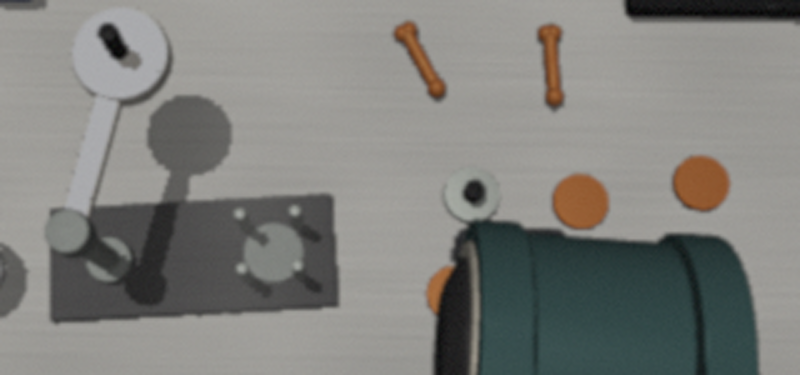

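The lamp is swung away, with its head at crop (120,53). The four bright post tops show at crop (239,213), (295,211), (240,268) and (297,265), and the nest floor circle at (273,252). I'll look at the nest from the wrist camera next.

```bash
python3 - <<'E'
from h import *
np.set_printoptions(precision=4,suppress=True)
c=robot.camera_info('top')
g=cv2.imread('pics/top1.png',0).astype(float)
P=[]
for u in [(239,213),(295,211),(240,268),(297,265)]:
    x,y=u[0]/2.5+190-.3,u[1]/2.5+170-.3; X,Y=int(round(x)),int(round(y))
    w=g[Y-3:Y+4,X-3:X+4]; w=np.clip(w-np.percentile(w,75),0,None); yy,xx=np.mgrid[Y-3:Y+4,X-3:X+4]
    q=((w*xx).sum()/w.sum(),(w*yy).sum()/w.sum()); P.append(cast(c,q,.100)[:2])
P=np.array(P);print(P,P.mean(0)); print(P[0]-P[1],P[0]-P[2],P[2]-P[3])
f=lambda u:(u[0]/2.5+190-.3,u[1]/2.5+170-.3)
print('floor',cast(c,f((273,252)),.012))
C=np.array([cast(c,f(u),.012)[:2] for u in [(49,208),(332,195),(338,305),(51,321)]]);print(C,C.mean(0))
# wrist look
robot.gripper_to(.094)
robot.move_ptp([.47,.05,.36],Rt(np.pi/2+TH)); robot.pause(.3)
cw=robot.camera_info('wrist'); im=robot.grab_frame('wrist'); cv2.imwrite('pics/w1.png',im[:,:,::-1])
R=cv2.Rodrigues(cw['rvec'])[0]; print('cam at',-R.T@cw['tvec'],R[2]); np.save('w1.npy',np.r_[cw['rvec'],cw['tvec'],cw['fx'],cw['cx'],cw['cy']])
print(proj(cw,[[.488,.052,.012]]), robot.get_state()['time'])
E
```

```text
[[0.5162 0.0826]
 [0.5195 0.029 ]
 [0.4627 0.079 ]
 [0.4663 0.0258]] [0.4912 0.0541]
[-0.0034  0.0537] [0.0535 0.0036] [-0.0036  0.0532]
floor [0.4912 0.0536 0.012 ]
[[ 0.5357  0.2911]
 [ 0.5527 -0.0076]
 [ 0.4364 -0.015 ]
 [ 0.4169  0.2817]] [0.4854 0.1375]
cam at [0.4646 0.1308 0.5201] [ 0.0175 -0.2791 -0.9601]
[[331.7037 201.768 ]] 13.3083
```

View pics/w1.png

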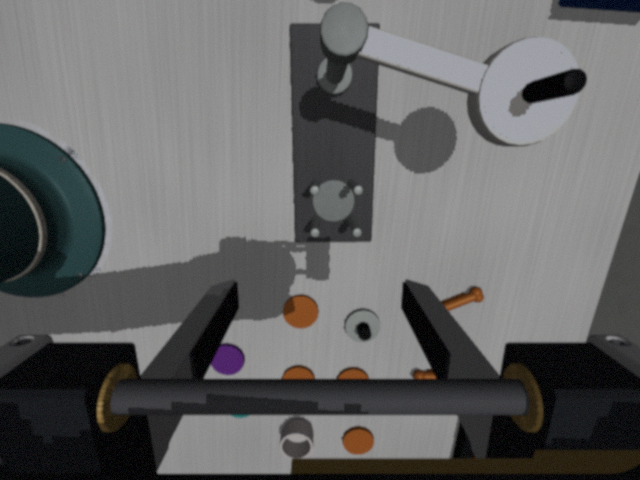

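The wrist view shows post tops at (315,189), (358,189), (315,232) and (357,232), and the floor circle at about (333,201).

```bash
python3 - <<'E'
from h import *
np.set_printoptions(precision=4,suppress=True)
a=np.load('w1.npy'); cw=dict(rvec=a[:3],tvec=a[3:6],fx=a[6],fy=a[6],cx=a[7],cy=a[8])
def posts(c,g,us):
    P=[]
    for X,Y in us:
        w=g[Y-4:Y+5,X-4:X+5]; w=np.clip(w-np.percentile(w,70),0,None); yy,xx=np.mgrid[Y-4:Y+5,X-4:X+5]
        P.append(cast(c,((w*xx).sum()/w.sum(),(w*yy).sum()/w.sum()),.100)[:2])
    P=np.array(P);return P,P.mean(0)
g=cv2.imread('pics/w1.png',0).astype(float)
print(posts(cw,g,[(315,189),(358,189),(315,232),(357,232)]))
print('floor',cast(cw,(333,200.5),.012))
im=cv2.imread('pics/w1.png')[:,:,::-1].copy()
print(circles(cw,amber(im),.010))
# closer second look, from the other side
robot.move_ptp([.49,.0,.30],Rt(np.pi/2+TH)); robot.pause(.3)
c=robot.camera_info('wrist'); im=robot.grab_frame('wrist'); cv2.imwrite('pics/w2.png',im[:,:,::-1])
pr=proj(c,[[.4912+x*.0269-.066*y*.0269,.054+y*.0269+.066*x*.0269,.1] for x in(-1,1) for y in (1,-1)]); print(pr)
g=cv2.cvtColor(im,cv2.COLOR_RGB2GRAY).astype(float)
print(posts(c,g,np.round(pr).astype(int)), robot.get_state()['time'])
# other orientation
try:
    robot.move_ptp([.49,.11,.30],Rt(-np.pi/2+TH)); robot.pause(.3)
except Exception as e: print(e); robot.move_ptp([.41,.05,.30],Rt(TH+np.pi)); robot.pause(.3)
c=robot.camera_info('wrist'); im=robot.grab_frame('wrist'); cv2.imwrite('pics/w3.png',im[:,:,::-1])
pr=proj(c,[[.4912+x*.0269-.066*y*.0269,.054+y*.0269+.066*x*.0269,.1] for x in(-1,1) for y in (1,-1)]); print(pr)
g=cv2.cvtColor(im,cv2.COLOR_RGB2GRAY).astype(float)
print(posts(c,g,np.round(pr).astype(int)), robot.get_state()['time'])
h=lambda n:cv2.resize(cv2.imread(n),(400,300))
cv2.imwrite('pics/c3.png',np.hstack([h('pics/w2.png'),h('pics/w3.png')]))
E
```

```text
(array([[0.4619, 0.0806],
       [0.5151, 0.0839],
       [0.465 , 0.0268],
       [0.5184, 0.0304]]), array([0.4901, 0.0554]))
floor [0.4898 0.054  0.012 ]
[[ 0.5688 -0.3961  0.0305  0.0286]
 [ 0.4487 -0.1338  0.0292  0.028 ]]
[[297.3472 147.8232]
 [298.4551 200.4278]
 [350.1111 147.628 ]
 [349.0171 200.2398]]
(array([[0.4622, 0.0804],
       [0.4654, 0.0272],
       [0.5152, 0.0839],
       [0.5186, 0.0307]]), array([0.4904, 0.0556])) 14.075
[[347.0258 198.1179]
 [347.9813 145.2079]
 [296.2794 198.3523]
 [295.0149 145.4631]]
(array([[0.4623, 0.0811],
       [0.4646, 0.0238],
       [0.5142, 0.0808],
       [0.5177, 0.027 ]]), array([0.4897, 0.0532])) 16.7667
```

View pics/c3.png

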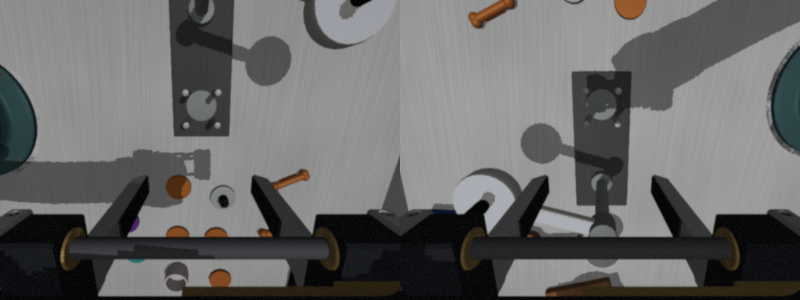

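```bash
cat >> h.py <<'E'
PK=np.array([.4903,.0543]); TH2=.064
RA=Rt(0.); RB=Rt(np.pi/2+TH2)
def look(tag):
    im=robot.grab_frame('top'); cv2.imwrite(f'pics/{tag}.png',im[:,:,::-1]); return im,robot.camera_info('top')
def pick(xy,z,opening,zup,closed=.0):
    """squeeze once across, then once along the nest's x, so the part ends up centred in the hand; lift"""
    for i,R in enumerate((RA,RB)):
        robot.move_ptp([*xy,zup],R); robot.gripper_to(opening)
        if robot.move_linear([*xy,z],.12,threshold=10): print('touch on way down',robot.get_state()['ee_pos'])
        robot.gripper_to(closed)
        s=robot.get_state(); print('squeeze',i,s['opening'],s['grasp_force'],s['ee_pos'])
        if i==0: robot.gripper_to(opening); robot.move_linear([*xy,zup],.2)
    robot.move_linear([*xy,max(zup,.22)],.2)
    s=robot.get_state(); print('held',s['opening'],s['grasp_force'],s['time'])
def place(z,opening,above=.16):
    """z: expected TCP height at seating"""
    robot.move_ptp([*PK,.24],RB); robot.move_linear([*PK,above],.15)
    hit=robot.move_linear([*PK,z-.004],.05,threshold=6)
    s=robot.get_state(); print('placed',hit,'dz',s['ee_pos'][2]-z,s['ee_pos'],s['force'],s['opening'],s['time'])
    return s['ee_pos'][2]-z
def release(opening,up=.26):
    robot.gripper_to(opening); e=robot.get_state()['ee_pos']; robot.move_linear([e[0],e[1],up],.15)
    s=robot.get_state(); print('released',s['force'],s['time'])
E
python3 - <<'E'
from h import *
np.set_printoptions(precision=4,suppress=True)
robot.move_ptp([*PK,.30],RB); im,c=look('top2')
print(circles(c,amber(im),.010)); a=cv2.imread('pics/top0.png')[:,:,::-1]
d=np.abs(im.astype(int)-a).max(2); print('liner diff',d[270:303,452:486].max(),'disc',d[232:264,362:394].max())
pick([.4514,-.3765],.026,.09,.12)
if place(.038,.08)<.004: release(.08)
look('top3'); cv2.imwrite('pics/w4.png',robot.grab_frame('wrist')[:,:,::-1])
E
```

```text
[[ 0.4518 -0.2725  0.0281  0.0266]
 [ 0.4493 -0.1363  0.028   0.0267]
 [ 0.5489 -0.2706  0.0282  0.0268]
 [ 0.5703 -0.3993  0.0284  0.0271]]
liner diff 110 disc 27
squeeze 0 0.0004961727954454447 0.0 [ 0.4514 -0.3765  0.026 ]
touch on way down [ 0.4506 -0.3758  0.029 ]
squeeze 1 0.004729417122443098 37.85832138048079 [ 0.4508 -0.3765  0.0291]
held 0.005000533204963461 36.23308856964286 30.375
placed True dz 0.0924835994774329 [0.4907 0.0544 0.1305] [-4.8234 -2.6468 19.781 ] 0.004699541364893045 33.625
```

View pics/w4.png

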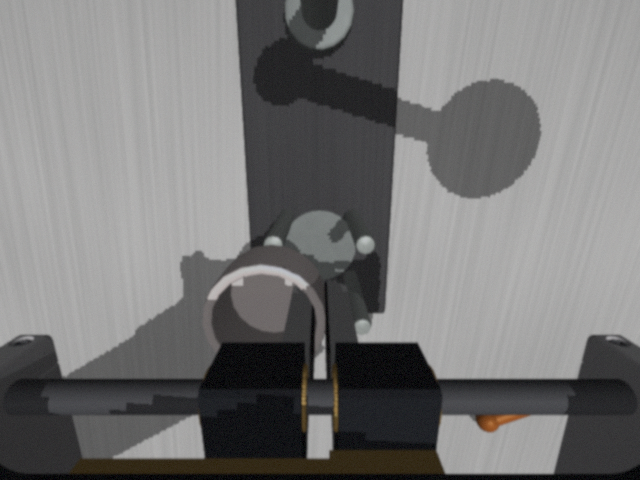

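The liner had been knocked aside before I grasped it, and the fingers now hold it by one wall. It is off to the −x side, left of the fingers at wrist pixel (265,310). I'll set it back on the free counter and pick it again.

```bash
python3 - <<'E'
from h import *
np.set_printoptions(precision=4,suppress=True)
robot.move_linear([*PK,.24],.15)
robot.move_ptp([.475,-.38,.20],RB); robot.move_linear([.475,-.38,.06],.15)
print(robot.move_linear([.475,-.38,.026],.04,threshold=5),robot.get_state()['ee_pos'])
robot.gripper_to(.025); robot.move_linear([.475,-.38,.24],.15)
robot.move_ptp([*PK,.30],RB); im,c=look('top4'); print(robot.get_state()['time'])
print(circles(c,amber(im),.010)); a=cv2.imread('pics/top0.png')[:,:,::-1]
d=np.abs(im.astype(int)-a).max(2); print('disc',d[232:264,362:394].max())
cv2.imwrite('pics/crop4.png',cv2.resize(im[170:350,340:520][:,:,::-1],None,fx=3,fy=3,interpolation=cv2.INTER_CUBIC))
E
```

```text
True [ 0.4747 -0.3798  0.0291]
41.775
[[ 0.4518 -0.2724  0.0281  0.0266]
 [ 0.4493 -0.1364  0.0283  0.0266]
 [ 0.5489 -0.2706  0.0282  0.0268]
 [ 0.5703 -0.3994  0.0284  0.0271]]
disc 25
```

View pics/crop4.png

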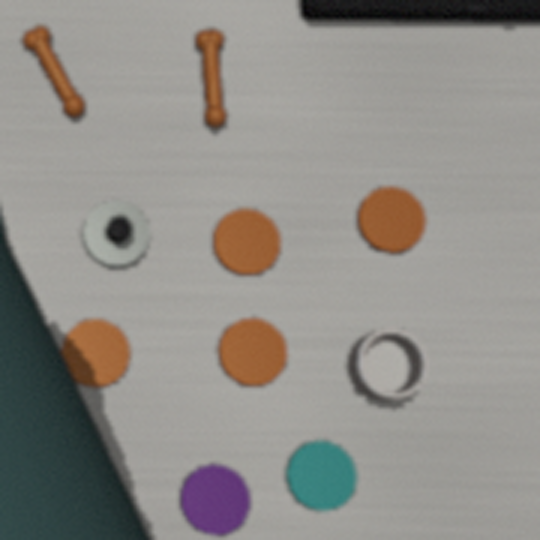

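The liner stands upright at crop (387,366). Everything else is unmoved.

```bash
python3 - <<'E'
from h import *
np.set_printoptions(precision=4,suppress=True)
c=robot.camera_info('top')
p=cast(c,(340+388/3-.3,170+366/3-.3),.03)[:2]; print(p)
pick(p,.026,.092,.12)
s=robot.get_state()
if abs(s['opening']-.06)<.004:
    if place(.038,.08)<.004: release(.08)
im,_=look('top5'); cv2.imwrite('pics/w5.png',robot.grab_frame('wrist')[:,:,::-1])
print(circles(c,amber(im),.010))
E
```

```text
[ 0.4384 -0.383 ]
squeeze 0 0.06037237034824244 30.00075537711382 [ 0.4385 -0.383   0.0261]
squeeze 1 0.05793452337767654 29.950886070728302 [ 0.4385 -0.383   0.0261]
held 0.05817274800800249 29.952034950256348 51.6833
placed True dz -0.00019729039018285405 [0.4904 0.0543 0.0378] [-1.1847  0.2632  4.7122] 0.05827055936695703 56.1917
released [-0.0885 -0.8737  0.1454] 58.375
[[ 0.4518 -0.2724  0.0281  0.0266]
 [ 0.5489 -0.2707  0.0282  0.0268]
 [ 0.5704 -0.3993  0.0284  0.0271]]
```

View pics/w5.png

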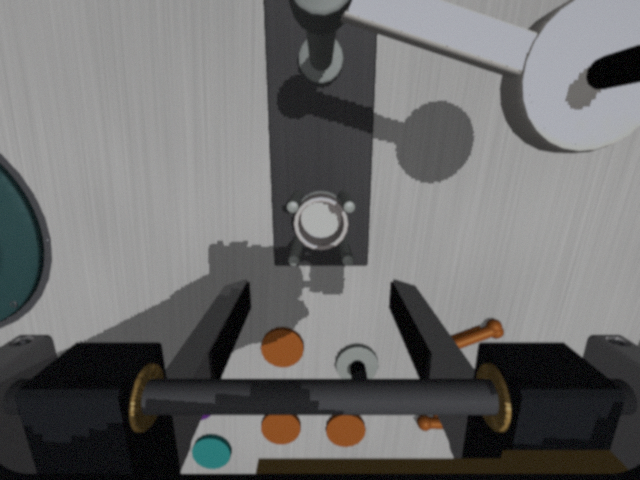

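The liner is seated between the posts at wrist (321,222). Next come the spacers.

```bash
cat > sp.py <<'E'
from h import *
import sys
np.set_printoptions(precision=4,suppress=True)
ZG=.0215
def spacer(xy,n):
    pick(xy,ZG,.082,.08)
    s=robot.get_state()
    if abs(s['opening']-.06)>.004: print('BAD GRIP'); sys.exit()
    dz=place(.056+.010*n+ZG,.08)
    if abs(dz)>.0035: print('BAD SEAT'); sys.exit()
    release(.08)
E
python3 - <<'E'
from sp import *
spacer([.4492,-.1363],0)
im,c=look('top6'); print(circles(c,amber(im),.010))
cv2.imwrite('pics/w6.png',robot.grab_frame('wrist')[:,:,::-1])
E
```

```text
touch on way down [ 0.4482 -0.136   0.0193]
squeeze 0 0.059383295508366275 30.92400969704613 [ 0.4484 -0.1363  0.0193]
squeeze 1 0.059241046477886174 30.001626312732697 [ 0.4493 -0.1365  0.0217]
held 0.058720115935894254 30.00002682209015 65.825
placed True dz -0.00045796127296657274 [0.49   0.0542 0.077 ] [ 0.1728  0.1044 -1.4921] 0.05884271435715439 68.8083
released [ 1.2567  0.6352 -0.3592] 70.7167
[[ 0.4518 -0.2724  0.0281  0.0266]
 [ 0.5491 -0.2707  0.0283  0.0269]
 [ 0.5703 -0.3994  0.0284  0.0271]]
```

View pics/w6.png

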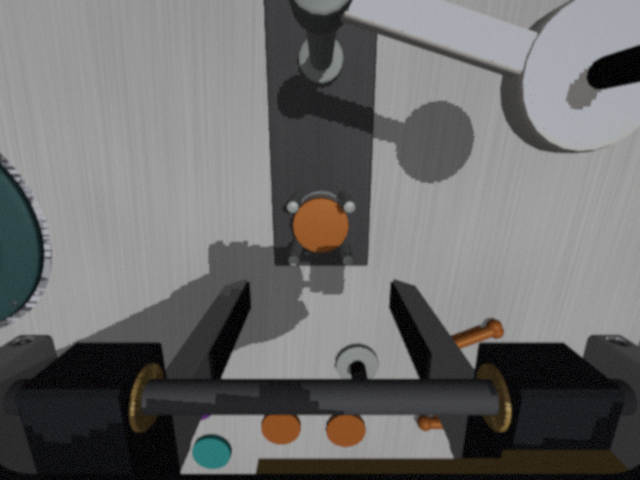

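The first spacer lies flat on the liner at wrist (321,224). I'll place the remaining three with a slower descent, and re-detect positions before each.

```bash
sed -i 's/\[\*xy,z\],.12,threshold/[*xy,z],.07,threshold/' h.py; python3 - <<'E'
from sp import *
T=[[.4518,-.2724],[.5490,-.2707],[.5703,-.3994]]
for n,t in enumerate(T,1):
    im,c=look(f'top7_{n}'); C=circles(c,amber(im),.010)
    C=C[C[:,1]<-.08]; print(C[:,:2])
    k=C[np.argmin(np.hypot(*(C[:,:2]-t).T)),:2]
    if len(C)!=4-n or np.hypot(*(k-t))>.004: print('MOVED',k); break
    spacer(k,n)
im,c=look('top8'); print(circles(c,amber(im),.010))
w=robot.grab_frame('wrist'); s=robot.grab_frame('scene')
h=lambda a:cv2.resize(a,(400,300))[:,:,::-1]
cv2.imwrite('pics/c8.png',np.hstack([h(w),h(s)]))
a=cv2.imread('pics/top0.png')[:,:,::-1]; d=np.abs(im.astype(int)-a).max(2); print('disc diff',d[232:264,362:394].max())
E
```

```text
[[ 0.4518 -0.2724]
 [ 0.549  -0.2708]
 [ 0.5703 -0.3994]]
squeeze 0 0.05889857469813969 30.000928938388824 [ 0.4518 -0.2725  0.0217]
squeeze 1 0.059060374408422905 30.00080108642578 [ 0.4518 -0.2725  0.0217]
held 0.05870667037849409 29.999881088733673 79.1583
placed True dz -0.0005640870520486341 [0.49   0.0543 0.0869] [-0.7246  1.5197 -0.1625] 0.059030436833223926 82.4167
released [-0.1632  0.5821 -0.2562] 84.2583
[[ 0.5489 -0.2707]
 [ 0.5703 -0.3994]]
squeeze 0 0.05895988218934309 30.000704526901245 [ 0.5489 -0.2708  0.0217]
squeeze 1 0.05933378646152258 30.000658929347992 [ 0.5489 -0.2708  0.0217]
held 0.059010655162927854 29.999922215938568 92.6167
placed True dz -0.0006713619682483657 [0.4899 0.0543 0.0968] [-0.1509 -0.374  -0.1681] 0.05895984265942839 95.7
released [-0.4285 -0.4685  1.2456] 97.475
[[ 0.5703 -0.3993]]
squeeze 0 0.059132033210119304 30.00078856945038 [ 0.5704 -0.3994  0.0217]
squeeze 1 0.05920187452566027 30.000621378421783 [ 0.5704 -0.3994  0.0217]
held 0.05907003174430193 29.99993473291397 106.2583
placed True dz -0.0005271249518849497 [0.4897 0.0543 0.107 ] [ 0.1986 -0.4243 -0.222 ] 0.05909376386720226 109.5917
released [ 0.1665 -0.2337  0.0404] 111.3
[]
disc diff 23
```

View pics/c8.png

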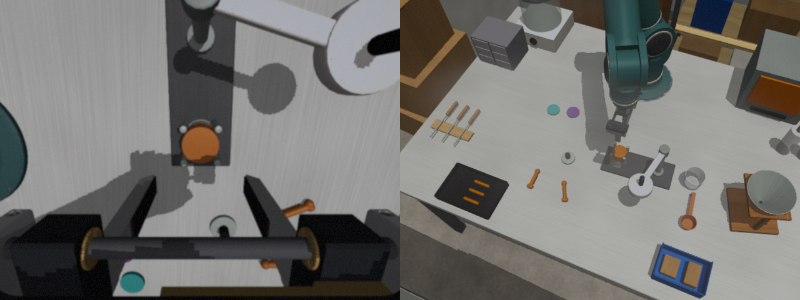

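Four spacers are stacked, with the amber top at left-panel (201,145). The disc has not moved, so I'll pick it by its knob.

```bash
python3 - <<'E'
from h import *
np.set_printoptions(precision=4,suppress=True)
c=robot.camera_info('top'); p=cast(c,(378.3,248.1),.012)[:2]; print(p)
pick(p,.034,.06,.12)
s=robot.get_state()
if abs(s['opening']-.022)<.004 and abs(place(.130,.06))<.0035: release(.06,.30)
im,_=look('top9')
w=robot.grab_frame('wrist'); cv2.imwrite('pics/w9.png',w[:,:,::-1])
E
```

```text
[ 0.5532 -0.1553]
squeeze 0 0.02119630657900055 30.000121593475342 [ 0.5532 -0.1553  0.034 ]
squeeze 1 0.021523830734303414 30.0000661611557 [ 0.5532 -0.1553  0.034 ]
held 0.02148587954883002 29.99953329563141 121.2583
placed True dz -0.0008903885894967212 [0.4899 0.0542 0.1291] [ 0.5665  0.3404 -1.8735] 0.021585363808126583 123.4167
released [-0.2778 -0.1367 -0.6964] 125.4583
```

View pics/w9.png

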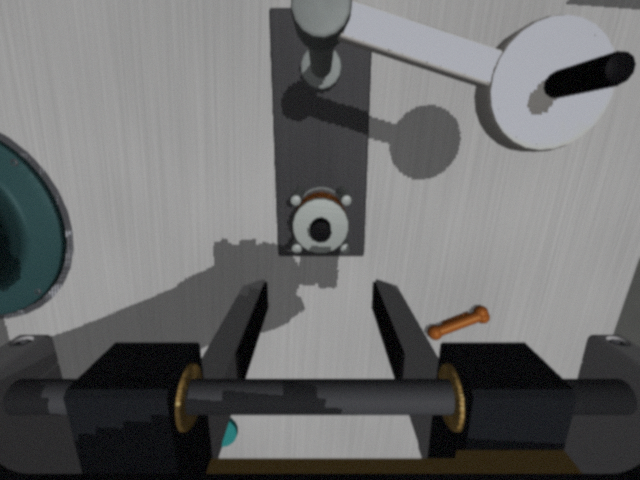

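The disc sits knob up between the posts at wrist (320,222). Now the lamp goes back.

```bash
python3 - <<'E'
from h import *
np.set_printoptions(precision=4,suppress=True)
p,R=arc(1.29)
robot.move_ptp([p[0],p[1],.36],R); robot.gripper_to(.06)
print(robot.move_linear(p,.1,threshold=8)); robot.gripper_to(.0215)
for a in list(np.arange(1.17,.1,-.13))+[.06,.03,0,-.03,-.06,-.09]:
    p,R=arc(a); hit=robot.move_linear(p,.12 if a>.1 else .04,frame=R,threshold=8)
    s=robot.get_state(); print(a,hit,s['ee_pos'],s['force'])
    if hit: break
robot.pause(.3); robot.gripper_to(.06)
e=robot.get_state()['ee_pos']; robot.move_linear([e[0],e[1],.36],.15)
robot.move_ptp([.35,-.25,.36],RB); print(robot.get_state()['time'])
im,_=look('top10'); s=robot.grab_frame('scene')
u=lambda a:cv2.resize(a[:,:,::-1],(400,300),interpolation=cv2.INTER_CUBIC)
cv2.imwrite('pics/c10.png',np.vstack([np.hstack([u(im[200:320,190:350]),u(s[180:315,300:480])]),np.hstack([u(im),u(s)])]))
E
```

```text
False
1.17 False [0.6401 0.1644 0.2401] [ 0.1421  0.0462 -0.1724]
1.04 False [0.6314 0.1448 0.2402] [ 0.2427 -1.1554  0.2899]
0.9100000000000001 False [0.6203 0.126  0.2402] [-0.2682 -1.1629  0.5194]
0.7800000000000002 False [0.6067 0.1086 0.2402] [-0.1855 -0.1541  1.7406]
0.6500000000000004 False [0.591  0.0931 0.2402] [ 0.4335 -0.8617  1.0304]
0.5200000000000005 False [0.5735 0.0797 0.2402] [ 0.424   0.3746 -0.4512]
0.39000000000000057 False [0.5543 0.0688 0.2402] [-0.3083 -1.006   0.3758]
0.2600000000000007 False [0.534  0.0604 0.2402] [-1.1424 -0.5651  1.0205]
0.13000000000000078 False [0.5127 0.0546 0.2403] [-1.5892  0.1768 -0.0915]
0.06 False [0.5003 0.0526 0.2401] [-0.1014 -0.7845 -0.1975]
0.03 False [0.495  0.0521 0.24  ] [-0.189  -1.0952  0.7118]
0 False [0.4899 0.0517 0.2401] [ 0.3844 -0.5961 -0.0294]
-0.03 True [0.4883 0.0517 0.2407] [ 8.7164  0.5231 -3.1255]
136.2833
```

View pics/c10.png

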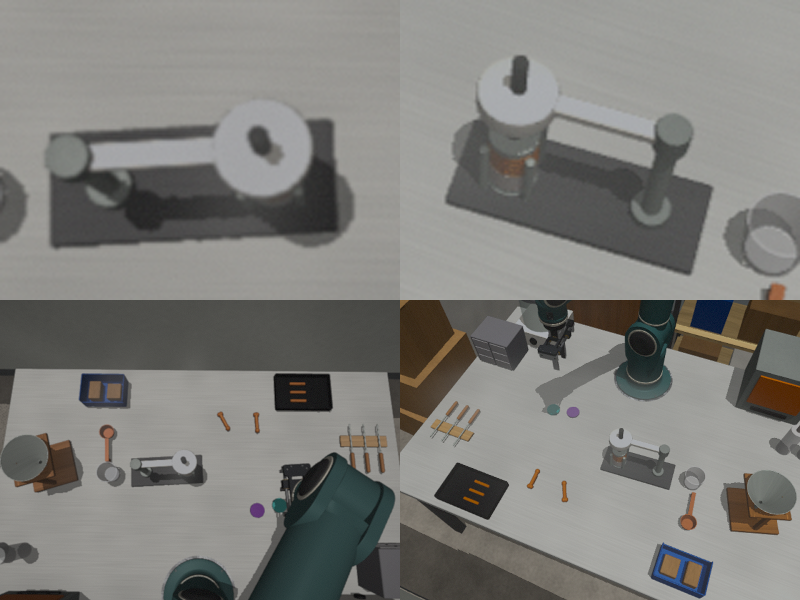

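The lamp is back against its inner stop, which gave a firm 8.7 N contact, and its head is over the stack at upper-right panel (518,95). The stack is intact, the bystanders are unmoved and the robot is clear.

```bash
python3 -c "
from rig import robot
print(robot.sign_off())"
```

```text
the job is handed in; nothing more can be done
None
```

I handed the job in at about 136 s of the 210 s allowed: the liner, all four amber spacers and the knob-up steel disc are stacked between the posts, the lamp is back on its inner stop, and the other items look unmoved; on the way the liner was knocked aside, so my first grasp caught its wall, it bumped the nest posts at about 20 N, and I set it down and picked it up again.

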